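# Switch on the long hand lamp

## Task

Someone needs a light to look under the sink. Of the two hand lamps lying in their charging cradles on the worktop, switch on the longer one: put a fingertip into the slot in its top and slide the switch all the way towards the lens. Leave the shorter lamp switched off.

Things in the scene. Friction and masses are not known exactly. Their poses are not given: they have to be found in the camera images.
- long_lamp: the longer of two alike fixed grey hand lamps on black cradles: 230 mm long, body 66 wide, deck 58 mm above the worktop, round head (72 mm across, 72 high) with white lens at one end. In the deck a black-floored slot, 92 mm long (along the lamp), 36 wide, 12 deep, in which the switch slides. Origin: on the worktop below the slot's centre; x along the lamp to the lens, z up. Lens 115 mm ahead, tail 115 mm behind
- long_lamp_switch (a joint): its switch: ribbed metal block in the slot, 14 mm along it, 30 across, top 1 mm below the deck. 0 = off (tail end), 0.020 m = fully on (hard stop, lens end). Its centre is 8 mm + value ahead of the slot's centre, so when off 47 mm of empty slot lie behind it, where closed fingertips fit in to push. Takes about 1.5 N, stays where left
- short_lamp: the shorter hand lamp, fixed: 161 mm long, with the same body section, head, slot and switch as the longer. Origin: on the worktop below the slot's centre; x along the lamp to the lens, z up. Lens 94 mm ahead, tail 67 mm behind
- short_lamp_switch (a joint): slide switch of the shorter lamp, the same as the other; 0 m = off, 0.020 m = fully on. To be left alone.

How it is judged:
At the end, for the whole second after the job is handed in: The longer lamp's switch stands at 14 mm or more of its 20 mm travel; the shorter lamp's switch is still at less than 6 mm (value of joint long_lamp_switch above 0.014 m and value of joint short_lamp_switch below 0.006 m); the robot touches nothing.
It fails at once if the shorter lamp was switched on (value of joint short_lamp_switch above 0.008 m).
It also fails if it takes over 32 s, if anything falls off the work surface, if the arm or the gripper's body presses on something with over 40 N, if the wrist force passes 120 N, or if a joint passes its speed limit or range.

## Robot

A 6-joint arm with a two-finger parallel gripper is mounted at the origin on a cart in front of the work surface, level with it; the furniture and walls round the work are solid. World frame = base frame: x ahead of the robot, y to its left, z up, the work surface at z = 0. Lengths are in m, angles in rad, forces in N, time in s.
With the tool pointing down it reaches from about 0.2 to 0.875 m from the base axis. Payload 3.4 kg.
Tool frame: the origin (TCP) lies midway between the tips of the shut fingers; the grasp point (between the pads) lies 19 mm behind it; z points along the fingers, y is the direction in which the jaws open and shut (so a half turn about z gives the same grasp; the last joint's range is limited). The gripper opens to 94 mm and grips with 3 to 60 N. Pads are 16 mm wide; open, the fingers measure 119 mm over their backs; the gripper's body (75 mm by 177 mm) begins 78 mm behind the grasp point.
Start: joints at [-1.331, 0.276, 1.505, -0, 1.361, -0.121], TCP at [0.203, -0.538, 0.205] pointing down, gripper open.
Joint ranges: [-2.89, 2.89], [-0.75, 2.08], [0.22, 2.7], [-1.18, 4.32], [0.11, 2.71], [-2.7, 2.7]. Speed limits (rad/s): [2.57, 2.57, 3.14, 3.14, 3.14, 3.14].

## Interface

Orientations are given as a 3x3 rotation matrix whose columns are the frame's x, y, z axes.
In Python, from bench import state, viewer, close_job, nets gives the robot as it stands. The module is installed in compiled form; this text tells all that it offers.
- The arm moves only by the tool servo_tool, never from a script. Its arguments are lists of equal length, an entry for each row: "linear": the shift along the tool's x, y, z as a fraction of full scale, a list of three; "twist": the turn, a rotation vector about the tool's x, y, z as a fraction of full scale, a list of three; "fingers": the closure, from -1 (fully open) to 1 (shut), so that 0 is half open. In form: {"linear": [[x, y, z], ...], "twist": [[wx, wy, wz], ...], "fingers": [fingers, ...]}. A call has 1 to 10 rows; each row is the pose to reach, as a shift and turn from the pose measured when the call began, along the tool's axes at that moment; what a row does not reach only later rows make up. Full scale, the value 1, is 0.8 m for a shift and 90 degrees for a turn. A row lasts 1/10 s, in which the tool goes at most 50 mm and 8.59 degrees, less where a joint would pass 70% of its speed; a pose out of reach is approached as far as the arm can. A call with a number of a shift or a turn outside -1 to 1 is refused whole. A call with a gripper value outside its range is refused whole. The fingers move at their own pace and stop on an object; the grip force is fixed at half the most. Time passes only in rows, so rows that repeat a pose let the fingers close. It gives the time, the measured TCP pose, the force and the opening at its end, in the units of the state.
- state(): the state, without advancing time (a new reading comes with each control period).
- viewer.grab_frame(name): name is "scene" or "side" or "wrist"; returns a dict with "img" (480x640x3 uint8, red, green, blue), "range_z" (480x640 float32, m along the optical axis (not along the pixel's ray), 0 where there is no reading), "fx", "fy", "cx", "cy" (pixels), "R" (3x3) and "t" (3): a world point X has camera coordinates R X + t; the wrist camera has in their place "mount" (4x4, takes a point from camera to tool coordinates, whose origin is the TCP and whose axes are the flange's). Camera axes: x right, y down, z forward; pixel columns grow to the right and rows downward; lengths in m; the calibration is good to about 2 mm. A picture is of the moment at which its call begins: read the wrist's pose just before it.
- close_job(): hands the job in, once; it reports no verdict.
Trained networks look in a picture, given as the dict that the camera call returned (one of the last four; its "shot" number tells which), for a name from the list of things; names that differ only in an ending like _2 or _b are one class to them, and where a whole thing is asked for, a point or a joint stands for the part that bears it (a point fixed in the world has none). Each returns a list of dicts, best first, with "score" (0 to 1); they miss things now and then, are a little off and sometimes report something else, mostly with a low value. They report only what shows in the picture. A call takes as long as a camera call.
- nets.trace(picture, query): "mask" (480x640 bool, what is visible of it).
- nets.tip_of(picture, query): "centre" ([x, y, z] in m, in world coordinates, good to about 4 mm: a listed point, or the origin of a listed thing).
The state is a dict: "t": time; "q": joint angles; "joint_vel": joint speeds; "joint_efforts": joint torques, N m; "tcp_pos": TCP position; "orientation": TCP orientation; "force": force on the tool from outside, world axes, zero at the start; "ft_torque": the same for the moment, N m; "width": finger opening in m.
Only numpy, scipy, OpenCV 4.12 (cv2) and the standard library are available. Lean on these libraries where they do the work, as an engineer would, in place of code of your own. Each camera call takes 0.05 s, during which the arm holds its last target.

## Working session

There is one attempt and no reset: what is moved stays moved. The work goes in short steps, Python scripts to look and compute and a tool call to move; the robot and the scene stay as the last step left them, time stands still between calls to the robot, and variables do not carry over. Pictures are saved under pics/ and viewed, and the job is handed in when it is done.

Besides the shell and the picture viewer there is one more tool, called after "Request:" as a command line: name --argument value ..., lists and objects as JSON in quotes. servo_tool: Moves the arm, as the interface text tells. Shift numbers are shares of 0.8 m and turn numbers shares of 90 degrees, none past 1 either way. Its arguments: {"type":"object","properties":{"linear":{"type":"array","items":{"type":"array","items":{"type":"number","minimum":-1,"maximum":1}}},"twist":{"type":"array","items":{"type":"array","items":{"type":"number","minimum":-1,"maximum":1}}},"fingers":{"type":"array","items":{"type":"number"}}},"required":["linear","twist","fingers"]}

```bash
mkdir -p pics
cat > h.py <<'E'
import numpy as np,cv2
from bench import state,viewer,close_job,nets
def save(f,n): cv2.imwrite('pics/'+n,cv2.cvtColor(f['img'],cv2.COLOR_RGB2BGR))
def cloud(f):
    z=f['range_z'];v,u=np.mgrid[:480,:640]
    c=np.stack([(u-f['cx'])/f['fx']*z,(v-f['cy'])/f['fy']*z,z],-1)
    return (c-f['t'])@f['R']
E
python3 - <<'E'
from h import *
print(state())
for n in ['scene','side']:
    f=viewer.grab_frame(n);save(f,n+'1.png');P=cloud(f)
    for q in ['long_lamp','short_lamp','long_lamp_switch','short_lamp_switch']:
        for r in nets.tip_of(f,q)[:3]: print(n,q,np.round(r['centre'],3),round(r['score'],2))
        for r in nets.trace(f,q)[:3]:
            m=r['mask'];p=P[m&(f['range_z']>0)];v,u=np.nonzero(m)
            print('  mask',round(r['score'],2),m.sum(),u.mean().round(),v.mean().round(),np.round(np.median(p,0),3))
E
```

```text
{'t': 0.0, 'q': array([-1.33099228e+00,  2.76530527e-01,  1.50608596e+00, -3.34845369e-05,
        1.36070387e+00, -1.20994626e-01]), 'joint_vel': array([-2.70353161e-05, -1.66687104e-03, -9.53838187e-04,  9.66393863e-04,
        4.52348551e-04, -2.61178601e-05]), 'joint_efforts': array([ 1.64171994e-03, -4.04572678e+01, -2.37229443e+01,  7.03824637e-02,
        3.44818714e-02, -1.30159292e-04]), 'tcp_pos': array([ 0.20283971, -0.53743808,  0.20466031]), 'orientation': array([[ 9.35612738e-01,  3.53027774e-01, -4.42162680e-04],
       [ 3.53028007e-01, -9.35611263e-01,  1.67048928e-03],
       [ 1.76036729e-04, -1.71902686e-03, -9.99998507e-01]]), 'force': array([ 0.27241933, -0.3259611 ,  0.05005559]), 'ft_torque': array([-0.01345711, -0.03530636, -0.06966103]), 'width': 0.09416513571739726}
scene long_lamp [ 0.519 -0.202 -0.003] 0.62
  mask 0.58 7496 299.0 310.0 [ 0.508 -0.191  0.056]
scene short_lamp [ 0.518 -0.42   0.001] 0.96
  mask 0.76 3874 380.0 225.0 [ 0.498 -0.413  0.051]Traceback (most recent call last):
  File "<stdin>", line 6, in <module>
ValueError: it knows: long_lamp, short_lamp
```

Run:
```python
from h import *
for n in ['scene','side']:
    f=viewer.grab_frame(n);save(f,n+'2.png');P=cloud(f);np.savez(n+'.npz',P=P,img=f['img'])
    for q in ['long_lamp','short_lamp']:
        for r in nets.tip_of(f,q)[:3]: print(n,q,np.round(r['centre'],3),round(r['score'],2))
        for r in nets.trace(f,q)[:3]:
            m=r['mask'];p=P[m&(f['range_z']>0)];v,u=np.nonzero(m)
            print('  mask',round(r['score'],2),m.sum(),u.mean().round(),v.mean().round(),np.round(np.median(p,0),3))
            d=p[(p[:,2]>.053)&(p[:,2]<.062)][:,:2].astype(np.float32)
            if len(d)>20: print('  deck',len(d),cv2.minAreaRect(d))
            d=p[(p[:,2]>.02)][:,:2].astype(np.float32)
            if len(d)>20: print('  all',len(d),cv2.minAreaRect(d))
            d=p[(p[:,2]>.064)]
            if len(d)>20: print('  head',len(d),d.mean(0))
```

```text
scene long_lamp [ 0.52  -0.201  0.   ] 0.77
scene short_lamp [ 0.517 -0.421  0.001] 0.93
  mask 0.97 3902 381.0 225.0 [ 0.497 -0.413  0.051]
  deck 1426 ((0.4975321590900421, -0.4244944155216217), (0.15134546160697937, 0.06940027326345444), 21.588212966918945)
  all 3601 ((0.5009094476699829, -0.42095470428466797), (0.16023103892803192, 0.07349784672260284), 21.588212966918945)
  head 327 [ 0.44344229 -0.44415976  0.06799204]
side long_lamp [ 0.515 -0.196 -0.006] 0.81
  mask 0.56 8771 313.0 307.0 [ 0.519 -0.176  0.049]
  deck 3332 ((0.5232677459716797, -0.19754187762737274), (0.21965058147907257, 0.0701523944735527), 20.98891830444336)
  all 7681 ((0.5184333920478821, -0.1963251382112503), (0.22792603075504303, 0.07534674555063248), 21.395227432250977)
  head 423 [ 0.60762896 -0.15861586  0.06782234]
side short_lamp [ 0.516 -0.419  0.003] 0.64
  mask 0.75 3717 338.0 230.0 [ 0.502 -0.402  0.047]
  deck 1082 ((0.4992917776107788, -0.4231374263763428), (0.152415931224823, 0.06925682723522186), 22.094642639160156)
  all 3225 ((0.5025161504745483, -0.419030100107193), (0.16148093342781067, 0.07444264739751816), 22.094642639160156)
  head 186 [ 0.44595518 -0.4401745   0.06770837]
```

View pics/scene1.png

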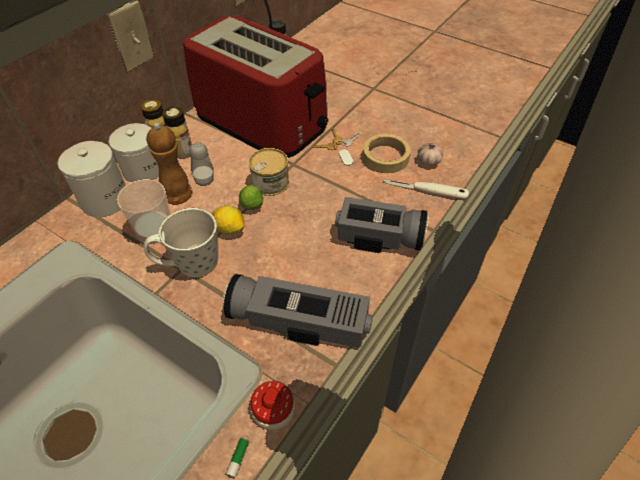

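The scene picture shows the long lamp at about (297,310), head at the left end (240,297), with its ribbed switch at (293,300). The short lamp is at (380,225), head to the right. The networks agree with this. Next I'll refine the slot position from the depth data.

Run:
```python
from h import *
a=np.radians(21.3);R=np.array([[np.cos(a),np.sin(a)],[-np.sin(a),np.cos(a)]])
for n in ['scene','side']:
    d=np.load(n+'.npz');P=d['P'].reshape(-1,3);I=d['img'].reshape(-1,3)
    L=(P[:,:2]-[.518,-.197])@R.T
    k=(abs(L[:,0])<.13)&(abs(L[:,1])<.045);L=L[k];z=P[k,2];I=I[k]
    e=lambda m,s:print(n,s,m.sum(),np.round(np.percentile(L[m],[1,5,50,95,99],axis=0).T*1000,1))
    e(z>.03,'all');e((z>.055)&(z<.061),'deck');e(z>.063,'head')
    e((z>.042)&(z<.050)&(abs(L[:,1])<.02)&(abs(L[:,0])<.06),'floor')
    e((I.min(1)>130)&(z>.05)&(abs(L[:,0])<.05),'bright')
    m=(z>.055)&(z<.061)
    h=[np.median(z[(abs(L[:,0]-x)<.004)&(abs(L[:,1])<.012)]) if ((abs(L[:,0]-x)<.004)&(abs(L[:,1])<.012)).any() else 0 for x in np.arange(-.11,.111,.01)]
    print(np.round(h,3))
    # edge orientation of deck
    for x0 in np.arange(-.1,.07,.04):
        s=m&(abs(L[:,0]-x0)<.02);print(round(x0,2),np.round(np.percentile(L[s,1],[2,98])*1000,1))
```

```text
scene all 6592 [[-110.6 -100.7   -4.    98.5  107.1]
 [ -34.1  -29.6    6.3   30.8   33.7]]
scene deck 3480 [[-105.5  -99.9  -24.    72.1  100.1]
 [ -34.6  -32.     1.9   28.9   30.7]]
scene head 508 [[ 72.8  76.1  93.7 107.6 110.8]
 [-23.5 -20.1   0.4  16.6  18.3]]
scene floor 789 [[-45.8 -42.8  -9.4  41.1  44. ]
 [-19.9 -18.6  -5.1   7.7   9.2]]
scene bright 64 [[  0.2   0.4   5.6  12.4  12.9]
 [-17.9 -16.   -2.8  11.2  12.2]]
[-0.259  0.058  0.058  0.058  0.058  0.058  0.058  0.046  0.047  0.046
  0.046  0.054  0.057  0.047  0.047  0.047  0.058  0.057  0.059  0.066
  0.069  0.07   0.071]
-0.1 [-33.4  30.2]
-0.06 [-33.7  30.1]
-0.02 [-34.2  30.8]
0.02 [-34.3  29.9]
0.06 [-33.8  30.2]
side all 6869 [[-101.8  -91.7    9.5  106.9  114.2]
 [ -33.   -27.2   19.3   31.7   34.8]]
side deck 3007 [[-102.6  -95.9   -8.5   83.4  111.4]
 [ -34.1  -31.3    5.8   29.9   31.4]]
side head 479 [[ 75.4  79.1  97.4 111.8 113.6]
 [-19.2 -14.3   4.6  18.   20.6]]
side floor 508 [[-46.4 -43.9  -9.5  39.6  42.3]
 [-19.9 -19.3  -8.9   1.2   2.9]]
side bright 765 [[-49.5 -44.2   6.6  47.8  49.7]
 [-34.7 -33.   -2.4  26.8  28.2]]
[0.045 0.058 0.058 0.058 0.058 0.058 0.057 0.046 0.046 0.046 0.046 0.056
 0.057 0.046 0.047 0.046 0.058 0.058 0.057 0.064 0.068 0.069 0.068]
-0.1 [-33.1  30.8]
-0.06 [-32.7  30.9]
-0.02 [-34.1  31. ]
0.02 [-33.6  30.8]
0.06 [-33.   30.4]
```

View pics/side2.png

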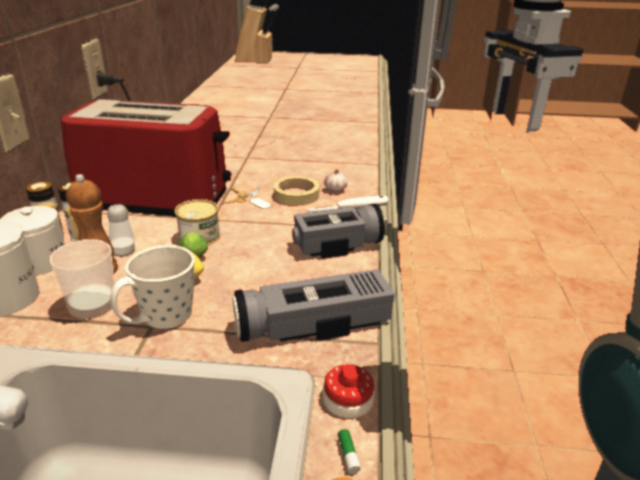

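Request:
servo_tool --linear '[[0.489,-0.257,0],[0.489,-0.257,0],[0.489,-0.257,0],[0.489,-0.257,0],[0.489,-0.257,0],[0.489,-0.257,0],[0.489,-0.257,0],[0.489,-0.257,0],[0.489,-0.257,0],[0.489,-0.257,0]]' --twist '[[0,0,-1],[0,0,-1],[0,0,-1],[0,0,-1],[0,0,-1],[0,0,-1],[0,0,-1],[0,0,-1],[0,0,-1],[0,0,-1]]' --fingers '[1,1,1,1,1,1,1,1,1,1]'

```text
t: 1.75
tcp_pos: [0.4995, -0.2034, 0.2055]
orientation: [[-0.297, 0.955, 0.002], [0.955, 0.297, 0.002], [0.001, 0.003, -1.0]]
force: [-1.2, -0.6, 0.4]
width: 0.0172
```

```bash
cat > rel.py <<'E'
from h import *
import sys
def rel(s=None):
    s=s or state();a=np.radians(21.3);u=np.array([np.cos(a),np.sin(a),0]);v=np.array([-u[1],u[0],0])
    d=s['tcp_pos']-[.5172,-.1991,0];O=s['orientation']
    print('t',s['t'],'tcp',np.round(s['tcp_pos'],4),'lamp xyz mm',np.round([d@u*1000,d@v*1000,d[2]*1000],1),'F',np.round(s['force'],2),'w',round(s['width'],4),'\n',np.round(O,3))
    g=np.array([.5172,-.1991,0])-.0225*u; 
    for z in (.12,.051): print('to z',z,np.round(O.T@(g+[0,0,z]-s['tcp_pos'])/.8,4))
if __name__=='__main__': rel()
E
python3 rel.py
```

```text
t 1.75 tcp [ 0.4995 -0.2034  0.2055] lamp xyz mm [-18.    2.4 205.5] F [-1.17 -0.6   0.42] w 0.0172 
 [[-0.297  0.955  0.002]
 [ 0.955  0.297  0.002]
 [ 0.001  0.003 -1.   ]]
to z 0.12 [-0.0035 -0.0057  0.1069]
to z 0.051 [-0.0036 -0.0059  0.1932]
```

Request:
servo_tool --linear '[[-0.0035,-0.0057,0.06],[-0.0035,-0.0057,0.107],[-0.0035,-0.0057,0.107],[-0.0035,-0.0057,0.107],[-0.0035,-0.0057,0.107]]' --twist '[[0,0,-0.044],[0,0,-0.044],[0,0,-0.044],[0,0,-0.044],[0,0,-0.044]]' --fingers '[1,1,1,1,1]'

```text
t: 2.25
tcp_pos: [0.4977, -0.2083, 0.122]
orientation: [[-0.362, 0.932, 0.006], [0.932, 0.362, -0.0], [-0.002, 0.005, -1.0]]
force: [0.9, 0.4, 0.1]
width: 0.0006
```

Run:
```python
from rel import *
s=state();rel(s)
f=viewer.grab_frame('wrist');save(f,'w1.png')
T=np.eye(4);T[:3,:3]=s['orientation'];T[:3,3]=s['tcp_pos'];M=T@f['mount']
z=f['range_z'];v,u=np.mgrid[:480,:640]
c=np.stack([(u-f['cx'])/f['fx']*z,(v-f['cy'])/f['fy']*z,z],-1)
P=c@M[:3,:3].T+M[:3,3]
a=np.radians(21.3);R=np.array([[np.cos(a),np.sin(a)],[-np.sin(a),np.cos(a)]])
L=(P[...,:2]-[.5172,-.1991])@R.T
Z=P[...,2];k=(z>0)&(abs(L[...,0])<.055)&(abs(L[...,1])<.025)
m=k&(Z<.051)&(Z>.04);print('floor',m.sum(),np.round(np.percentile(L[m],[1,5,50,95,99],axis=0).T*1000,1),np.median(Z[m]) if m.any() else 0)
m=k&(Z>.054)&(Z<.0585)&(abs(L[...,1])<.012)&(abs(L[...,0])<.03);print('switch',m.sum(),np.round(np.percentile(L[m],[1,5,50,95,99],axis=0).T*1000,1) if m.any() else 0)
s=viewer.grab_frame('scene');save(s,'s3.png')
```

```text
t 2.25 tcp [ 0.4977 -0.2083  0.122 ] lamp xyz mm [-21.5  -1.5 122. ] F [0.94 0.44 0.11] w 0.0006 
 [[-0.362  0.932  0.006]
 [ 0.932  0.362 -0.   ]
 [-0.002  0.005 -1.   ]]
to z 0.12 [ 0.0019 -0.0013  0.0025]
to z 0.051 [ 0.0021 -0.0017  0.0888]
floor 5856 [[-45.8 -42.7  -6.7  42.8  45.7]
 [-18.8 -17.8  -1.7  13.6  14.8]] 0.047674714404397384
switch 610 [[  1.2   1.4   7.9  14.5  15. ]
 [-11.7 -10.8   0.5  11.   11.7]]
```

View pics/w1.png

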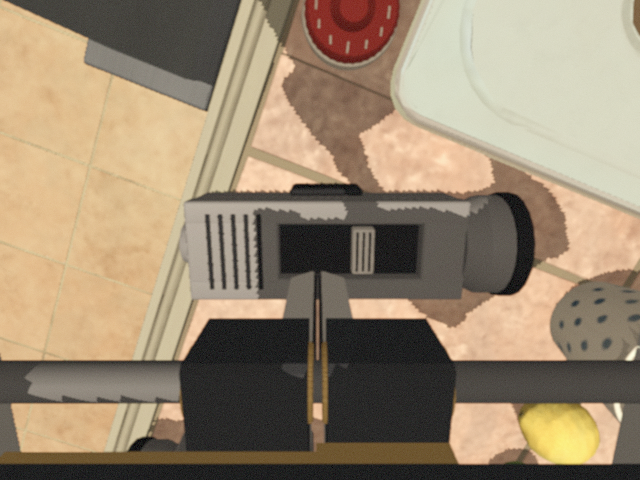

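View pics/s3.png

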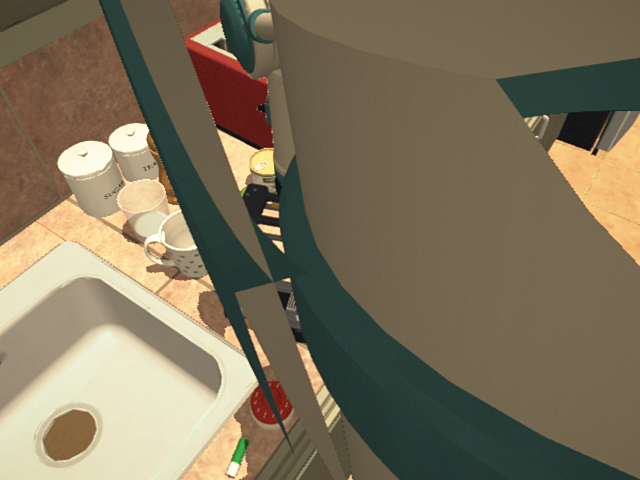

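The wrist picture shows the slot from column 278 to 420 with the switch at (362,250) in it. The shut fingers stand over the tail half at column 318. Depth gives the slot ends at ±46 mm and the switch at 1 to 15 mm, which matches the off position, so I can go down.

Request:
servo_tool --linear '[[0.002,-0.0015,0.03],[0.002,-0.0015,0.055],[0.002,-0.0015,0.07],[0.002,-0.0015,0.08],[0.002,-0.0015,0.087],[0.002,-0.0015,0.087],[0.002,-0.0015,0.087]]' --twist '[[0,0,0],[0,0,0],[0,0,0],[0,0,0],[0,0,0],[0,0,0],[0,0,0]]' --fingers '[1,1,1,1,1,1,1]'

```text
t: 3.05
tcp_pos: [0.4968, -0.2075, 0.053]
orientation: [[-0.362, 0.932, 0.007], [0.932, 0.362, -0.001], [-0.003, 0.006, -1.0]]
force: [0.2, 0.1, -0.4]
width: 0.0006
```

Run:
```python
from rel import *
s=state();rel(s)
f=viewer.grab_frame('wrist');save(f,'w2.png')
```

```text
t 3.05 tcp [ 0.4968 -0.2075  0.053 ] lamp xyz mm [-22.   -0.5  53. ] F [ 0.21  0.06 -0.4 ] w 0.0006 
 [[-0.362  0.932  0.007]
 [ 0.932  0.362 -0.001]
 [-0.003  0.006 -1.   ]]
to z 0.12 [ 0.0003 -0.0001 -0.0838]
to z 0.051 [ 0.0006 -0.0006  0.0025]
```

View pics/w2.png

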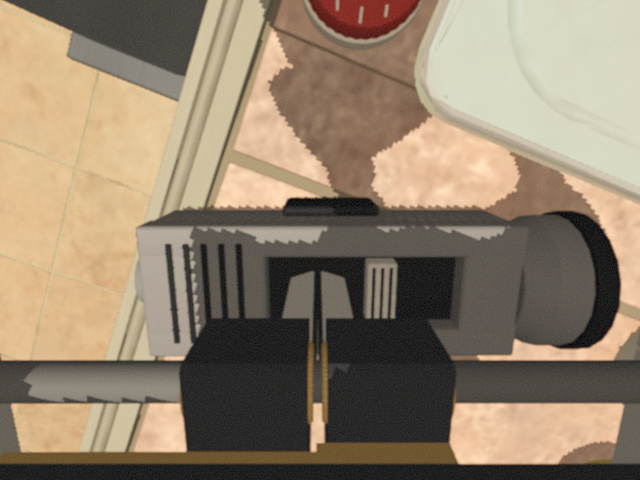

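The tips (around (318,300)) are inside the slot behind the switch (380,290), with no force on them. Now pushing towards the lens.

Request:
servo_tool --linear '[[0,0.004,0.0025],[0,0.009,0.0025],[0,0.014,0.0025],[0,0.019,0.0025],[0,0.024,0.0025],[0,0.028,0.0025],[0,0.032,0.0025],[0,0.034,0.0025],[0,0.034,0.0025]]' --twist '[[0,0,0],[0,0,0],[0,0,0],[0,0,0],[0,0,0],[0,0,0],[0,0,0],[0,0,0],[0,0,0]]' --fingers '[1,1,1,1,1,1,1,1,1]'

```text
t: 4.0
tcp_pos: [0.5226, -0.1976, 0.0512]
orientation: [[-0.362, 0.932, 0.007], [0.932, 0.362, -0.001], [-0.004, 0.007, -1.0]]
force: [0.5, -1.1, 1.5]
width: 0.0004
```

Run:
```python
from rel import *
s=state();rel(s)
f=viewer.grab_frame('wrist');save(f,'w3.png')
```

```text
t 4.0 tcp [ 0.5226 -0.1976  0.0512] lamp xyz mm [ 5.6 -0.6 51.2] F [ 0.46 -1.09  1.49] w 0.0004 
 [[-0.362  0.932  0.007]
 [ 0.932  0.362 -0.001]
 [-0.004  0.007 -1.   ]]
to z 0.12 [ 0.0004 -0.0345 -0.0862]
to z 0.051 [ 0.0007 -0.0351  0.0001]
```

View pics/w3.png

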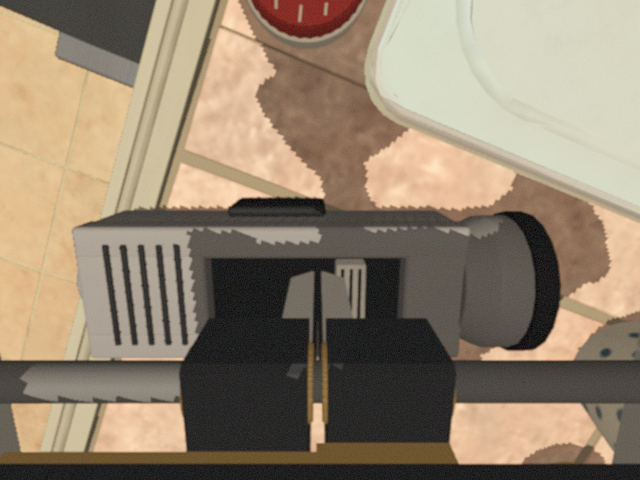

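The switch (about 337–365) is moving but is not at its stop yet, with a gap of about 17 mm to the slot end where 11 mm means fully on. I'll push on in small steps.

Request:
servo_tool --linear '[[0,0.003,0],[0,0.006,0],[0,0.008,0],[0,0.0095,0],[0,0.0095,0]]' --twist '[[0,0,0],[0,0,0],[0,0,0],[0,0,0],[0,0,0]]' --fingers '[1,1,1,1,1]'

```text
t: 4.55
tcp_pos: [0.5291, -0.1951, 0.0512]
orientation: [[-0.363, 0.932, 0.006], [0.932, 0.363, -0.001], [-0.004, 0.005, -1.0]]
force: [-2.8, -2.0, 1.5]
width: 0.0005
```

Run:
```python
from rel import *
s=state();rel(s)
f=viewer.grab_frame('wrist');save(f,'w4.png')
```

```text
t 4.55 tcp [ 0.5291 -0.1951  0.0512] lamp xyz mm [12.6 -0.6 51.2] F [-2.84 -1.95  1.46] w 0.0005 
 [[-0.363  0.932  0.006]
 [ 0.932  0.363 -0.001]
 [-0.004  0.005 -1.   ]]
to z 0.12 [ 0.0004 -0.0434 -0.0862]
to z 0.051 [ 0.0007 -0.0439  0.    ]
```

View pics/w4.png

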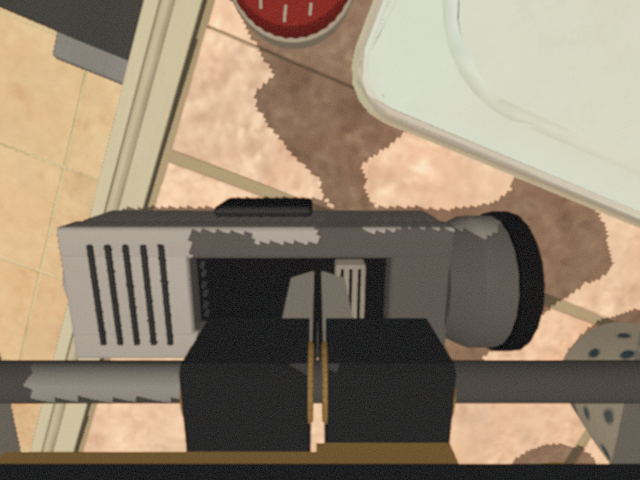

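The gap is now about 22 px, or 10.5 mm, which means fully on. I'll give it a small confirming nudge, then back off and lift.

Request:
servo_tool --linear '[[0,0.004,0],[0,0.004,0],[0,-0.01,0],[0,-0.015,0],[0,-0.015,0],[0,-0.015,-0.02],[0,-0.015,-0.06],[0,-0.015,-0.12],[0,-0.015,-0.15],[0,-0.015,-0.15]]' --twist '[[0,0,0],[0,0,0],[0,0,0],[0,0,0],[0,0,0],[0,0,0],[0,0,0],[0,0,0],[0,0,0],[0,0,0]]' --fingers '[1,1,1,1,1,1,1,1,1,1]'

```text
t: 5.6
tcp_pos: [0.5204, -0.2003, 0.1754]
orientation: [[-0.362, 0.932, 0.016], [0.932, 0.363, -0.005], [-0.01, 0.013, -1.0]]
force: [-0.0, -0.3, -0.4]
width: 0.0005
```

Run:
```python
from rel import *
s=state();rel(s)
f=viewer.grab_frame('wrist');save(f,'w5.png')
T=np.eye(4);T[:3,:3]=s['orientation'];T[:3,3]=s['tcp_pos'];M=T@f['mount']
z=f['range_z'];v,u=np.mgrid[:480,:640]
c=np.stack([(u-f['cx'])/f['fx']*z,(v-f['cy'])/f['fy']*z,z],-1)
P=c@M[:3,:3].T+M[:3,3]
a=np.radians(21.3);R=np.array([[np.cos(a),np.sin(a)],[-np.sin(a),np.cos(a)]])
L=(P[...,:2]-[.5172,-.1991])@R.T
Z=P[...,2];m=(z>0)&(abs(L[...,0])<.041)&(abs(L[...,1])<.011)&(Z>.053)&(Z<.0595)
print('switch',m.sum(),np.round(np.percentile(L[m],[1,5,50,95,99],axis=0).T*1000,1))
save(viewer.grab_frame('side'),'side5.png')
```

```text
t 5.6 tcp [ 0.5204 -0.2003  0.1754] lamp xyz mm [  2.5  -2.2 175.4] F [-0.04 -0.3  -0.37] w 0.0005 
 [[-0.362  0.932  0.016]
 [ 0.932  0.363 -0.005]
 [-0.01   0.013 -1.   ]]
to z 0.12 [ 0.0035 -0.0322  0.0688]
to z 0.051 [ 0.0044 -0.0333  0.1551]
switch 499 [[ 20.8  21.2  27.5  34.   34.6]
 [-10.6  -9.7   0.1   9.7  10.8]]
```

View pics/w5.png

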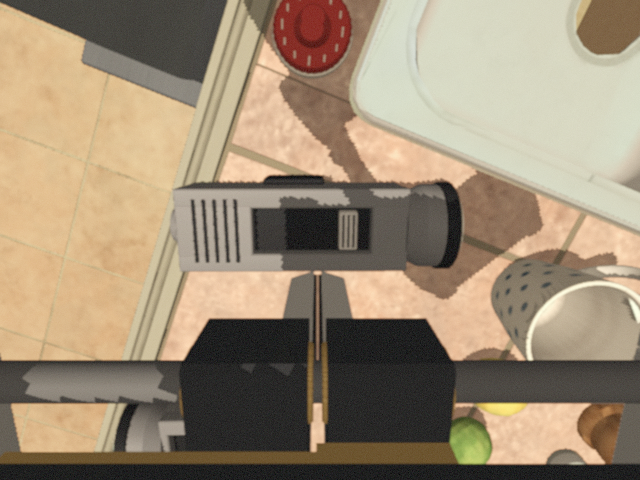

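View pics/side5.png

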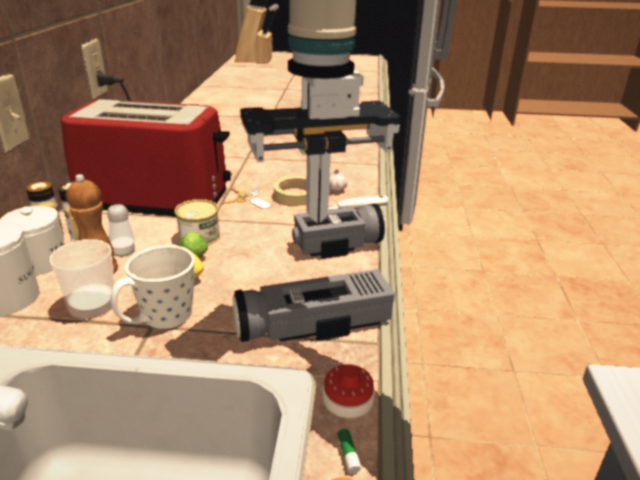

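The wrist picture shows the switch at (348,230), at the lens end. Measured, it spans 20.8 to 34.6 mm, centre about 27.7, so the joint reads about 0.020 m. The side picture shows the gripper well clear. The arm never came near the short lamp's switch.

```bash
python3 -c "
from h import *
print(state()['joint_vel'].round(3));print(close_job())"
```

```text
[-0.003  0.025  0.038 -0.003  0.002 -0.001]
the job is handed in; nothing more can be done
None
```

I switched on the longer lamp: with the fingers shut, I put the tips into its slot behind the switch and slid the switch to the lens end. I then backed off and lifted clear before handing the job in, at about 5.7 s of the 32 s allowed.

- **Longer lamp's switch:** wrist-camera depth put its centre about 27.7 mm ahead of the slot's centre, so it stands at about 19.7 mm of its 20 mm travel.
- **Forces:** the readings between moves never went above about 4 N while pushing. After lifting, the tool was at a height of 0.175 m with about zero force on it, touching nothing.
- **Shorter lamp:** I passed over it only at about 0.2 m height and never touched it. I did not measure its switch again at the end, because the gripper hid it in the last side picture.
- **Networks:** the scene camera's mask for the longer lamp came out on the first shot but was missing on the second. The position estimates agreed with the depth measurements to within about 4 mm, and no check failed.

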